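# Scrape the scale off the work plate and hang up the scraper

## Task

Take the scraper block and sweep all five loose flakes of scale off the raised steel plate into the catch tray beside it; move the flakes only with the scraper, never with the gripper or arm. Then hang the scraper astride the bar of the low tool rail, between the posts, one leg on each side and the bridge resting on the bar, and let go. Leave everything else on the bench where it is.

Things in the scene. Friction and masses are not known exactly. Their poses are not given: they have to be found in the camera images.
- plate: Bare steel work plate raised on two dark feet, fixed: 200 mm (its x) by 260 mm (its y), flat top 65 mm above its origin. Origin: centre of its footprint at bench height; z up. The top slab is 16 mm thick, without lips.
- tray: Shallow open blue plastic catch tray, fixed, against one 200 mm edge of the plate (its +y or -y end), the near rim 8 mm under that edge so that what is pushed over it falls in. Outside 220 (its x) by 140 (its y) by 45 mm high, walls and floor 4 mm. Origin: centre of its underside, at bench height; axes parallel to the plate's. (A timber, 42 mm high, lies at the plate's other end.)
- scraper: Loose scraper: aluminium channel, open side down, 120 mm long (y), 50 wide outside (x), wooden grip on top. Two legs, 6 thick, 80 high, each a blade; 38 clear between; bridge 6 thick. Grip 24 thick (x), 90 long (y), 86 to 128 mm above the origin. Origin: centre of underside, level with the blade edges; stands upright on the bench at the start. About 0.4 kg. Ends and sides alike.
- scraper_throat (a point): Point on the scraper's own frame at the middle of the underside of its bridge, 80 mm above its origin; the bar lies just under it when the scraper hangs. The two upper inner corners are bevelled, so the flat there is about 14 mm wide.
- rail: Fixed low tool rail: a level round steel bar, 14 mm in diameter, along its x, on two square posts 270 mm apart (clear span 256 mm). Bar axis 150 mm above the origin, posts rise to 158 mm; feet 90 mm wide. Origin: bench level under the middle of the bar.
- rail_mid (a point): Middle of the rail's bar, on its axis; x along the bar, z up.
- chip0: Loose dark rust-brown flake of steel scale on the plate, about 40 by 26 mm and 9 mm thick, 40 g. Origin: centre of its underside.
- chip1: Loose dark rust-brown flake of steel scale on the plate, about 40 by 26 mm and 9 mm thick, 40 g. Origin: centre of its underside.
- chip2: Loose dark rust-brown flake of steel scale on the plate, about 40 by 26 mm and 9 mm thick, 40 g. Origin: centre of its underside.
- chip3: Loose dark rust-brown flake of steel scale on the plate, about 40 by 26 mm and 9 mm thick, 40 g. Origin: centre of its underside.
- chip4: Loose dark rust-brown flake of steel scale on the plate, about 40 by 26 mm and 9 mm thick, 40 g. Origin: centre of its underside.
- hammer: Hammer lying on the bench near the robot. A bystander. Origin: under its middle.
- shackle: Dark steel U shackle lying flat on the bench near the robot, about 90 by 100 mm, 18 mm thick. A bystander. Origin: under its middle.
- bearing: Bearing ring lying flat beyond the plate, 90 mm across, 28 mm high. A bystander. Origin: under its middle.
- oilcan: Yellow can standing beyond the plate, 72 mm across, 120 mm high. A bystander. Origin: under its middle.
- bush: Rusty flanged bush standing beyond the plate, 80 mm across, 55 mm high. A bystander. Origin: under its middle.

How it is judged:
On the way, in this order (a step that is already met when the one before it is completed fails the run):
1. all five flakes lie in the catch tray (x of chip0 in the frame of tray between -0.108 and 0.108 m and y of chip0 in the frame of tray between -0.068 and 0.068 m and z of chip0 in the frame of tray between 0 and 0.04 m and x of chip1 in the frame of tray between -0.108 and 0.108 m and y of chip1 in the frame of tray between -0.068 and 0.068 m and z of chip1 in the frame of tray between 0 and 0.04 m and x of chip2 in the frame of tray between -0.108 and 0.108 m and y of chip2 in the frame of tray between -0.068 and 0.068 m and z of chip2 in the frame of tray between 0 and 0.04 m and x of chip3 in the frame of tray between -0.108 and 0.108 m and y of chip3 in the frame of tray between -0.068 and 0.068 m and z of chip3 in the frame of tray between 0 and 0.04 m and x of chip4 in the frame of tray between -0.108 and 0.108 m and y of chip4 in the frame of tray between -0.068 and 0.068 m and z of chip4 in the frame of tray between 0 and 0.04 m), for 0.2 s.
2. the scraper sits astride the bar (x of scraper_throat in the frame of rail_mid between -0.09 and 0.09 m and y of scraper_throat in the frame of rail_mid between -0.012 and 0.012 m and z of scraper_throat in the frame of rail_mid between -0.001 and 0.016 m and angle between scraper's own z axis and vertical below 0.35 rad), for 0.2 s.
At the end, for the whole second after the job is handed in: All five flakes lie inside the catch tray below its rim, at rest. The scraper hangs at rest astride the rail's bar: the middle of its bridge's underside within 90 mm of the bar's middle along the bar, within 12 mm of the bar's axis sideways and -1 to 16 mm above the axis, tilted less than 0.35 rad (all of step 1 and all of step 2 and linear speed of each of chip0, chip1, chip2, chip3, chip4, scraper below 0.02 m/s); the robot touches nothing.
It fails at once if the gripper or arm touches a flake (contact force between any of the fingers, the arm and chip0 above 0.5 N or contact force between any of the fingers, the arm and chip1 above 0.5 N or contact force between any of the fingers, the arm and chip2 above 0.5 N or contact force between any of the fingers, the arm and chip3 above 0.5 N or contact force between any of the fingers, the arm and chip4 above 0.5 N).
It fails at once if a bystander (hammer, shackle, bearing, can, bush) is shifted by more than 30 mm (distance of any of hammer, shackle, bearing, oilcan, bush from where it was at the start of the episode above 0.03 m).
It also fails if it takes over 64 s, if anything falls off the work surface, if the arm or the gripper's body presses on something with over 40 N, if the wrist force passes 120 N, or if a joint passes its speed limit or range.

## Robot

A 6-joint arm with a two-finger parallel gripper is mounted at the origin on the work surface. World frame = base frame: x ahead of the robot, y to its left, z up, the work surface at z = 0. Lengths are in m, angles in rad, forces in N, time in s.
With the tool pointing down it reaches from about 0.4 to 0.825 m from the base axis. Payload 7 kg.
Tool frame: the origin (TCP) lies at the very end of the fingers, on their centre line; the grasp point (between the pads) lies 19 mm behind it; z points along the fingers, y is the direction in which the jaws open and shut (so a half turn about z gives the same grasp; the last joint's range is limited). The gripper opens to 88 mm and grips with 3 to 60 N. Pads are 19 mm wide; open, the fingers measure 130 mm over their backs; the gripper's body (78 mm by 193 mm) begins 47 mm behind the grasp point.
Start: joints at [1.458, 0.359, 0.012, 0, -1.224, -0.288], TCP at [0.263, 0.621, 0.227] pointing down, gripper open.
Joint ranges: [-3.07, 3.07], [-1.43, 2.12], [-1.02, 1.25], [-3.03, 1.67], [-3.05, -0], [-3.03, 3.03]. Speed limits (rad/s): [2.39, 2.39, 3.01, 3.14, 3.14, 3.14].

## Interface

Orientations are given as [roll, pitch, yaw] about the fixed x, y, z axes, in that order (R = Rz(yaw) Ry(pitch) Rx(roll)).
In Python, from station import arm gives the robot as it stands.
- The arm moves only by the shell command python3 -m inch 'ROWS' [FORCE]. ROWS is text: rows parted by semicolons, each of 7 numbers parted by spaces: the closure, from 0 (fully open) to 1 (shut), then the shift along the tool's x, y, z each as a share of 300 mm, from -1 to 1, then the turn, a rotation vector about the tool's x, y, z each as a share of 60 degrees, from -1 to 1. In form: grip tx ty tz rx ry rz; .... A call has 1 to 12 rows; each row is the pose to reach, as a shift and turn from the pose commanded when the call began, along the tool's axes at that moment; what a row does not reach only later rows make up. A row lasts 1/10 s, in which the tool goes at most 50 mm and 8.59 degrees, less where a joint would pass 70% of its speed; a pose out of reach is approached as far as the arm can. A call with a number of a shift or a turn outside -1 to 1 is refused whole. A call with a gripper value outside its range is refused whole. The fingers move at their own pace and stop on an object; FORCE is the grip in N (left out, the last holds). Time passes only in rows, so rows that repeat a pose let the fingers close. It gives the time, the measured TCP pose, the force and the opening at its end, in the units of the state.
- arm.get_state(): the state, without advancing time (a new reading comes with each control period).
- arm.grab_frame(name): name is "side" or "top" or "wrist"; returns a dict with "img" (480x640x3 uint8, red, green, blue), "range_z" (480x640 float32, m along the optical axis (not along the pixel's ray), 0 where there is no reading), "fx", "fy", "cx", "cy" (pixels), "extrinsics" (4x4, takes a point from world to camera coordinates); the wrist camera has in their place "tool_from_camera" (4x4, takes a point from camera to tool coordinates, whose origin is the TCP and whose axes are the flange's). Camera axes: x right, y up, looking along -z (the intrinsics and any distortion apply to the point x, -y, -z); pixel columns grow to the right and rows downward; lengths in m; the calibration is good to about 2 mm. A picture is of the moment at which its call begins: read the wrist's pose just before it.
- arm.job_done(): hands the job in, once; it reports no verdict.
The state is a dict: "t": time; "q": joint angles; "qd": joint speeds; "joint_efforts": joint torques, N m; "eef_pos": TCP position; "ee_rot": TCP orientation; "force": force on the tool from outside, world axes, zero at the start; "moment": the same for the moment, N m; "width": finger opening in m.
Only numpy, scipy, OpenCV 4.12 (cv2) and the standard library are available. Lean on these libraries where they do the work, as an engineer would, in place of code of your own. Each camera call takes 0.05 s, during which the arm holds its last target.

## Working session

There is one attempt and no reset: what is moved stays moved. The work goes in short steps, Python scripts to look and compute and a shell command to move; the robot and the scene stay as the last step left them, time stands still between calls to the robot, and variables do not carry over. Pictures are saved under pics/ and viewed, and the job is handed in when it is done.

```bash
ls; mkdir -p pics
cat > h.py <<'E'
import numpy as np, cv2
from station import arm
def grab(n):
    s=arm.get_state(); f=arm.grab_frame(n); return s,f
def save(f,name): cv2.imwrite('pics/'+name,f['img'][:,:,::-1])
E
python3 - <<'E'
from h import *
import pickle
s=arm.get_state();print(s)
for n in ['side','top','wrist']:
    s,f=grab(n); save(f,n+'0.png'); pickle.dump((s,f),open(n+'0.pkl','wb')); print(n,f['fx'],f['fy'],f['cx'],f['cy'],f.get('extrinsics',f.get('tool_from_camera')),f.keys())
E
```

```text
pics
{'t': 0.0, 'q': array([ 1.45810367e+00,  3.59397064e-01,  1.10331101e-02, -3.34985882e-04,
       -1.22407815e+00, -2.88081548e-01]), 'qd': array([-2.39584927e-04,  1.76990877e-04, -9.06160584e-05, -1.96966146e-03,
       -2.40888630e-03, -9.22066988e-05]), 'joint_efforts': array([ 1.81686799e-03, -5.82721066e+01,  2.93052292e+01,  6.99724495e+00,
        6.83402453e-03, -1.74524512e-04]), 'eef_pos': array([0.26318891, 0.62103985, 0.22560762]), 'ee_rot': array([ 3.13992522e+00, -1.65703475e-04, -4.00888157e-01]), 'force': array([ 0.25193038, -0.2553823 , -0.53989933]), 'moment': array([-0.01937686, -0.01937739,  0.00057989]), 'width': 0.08773231640951752}
side 448.12649727464645 448.12649727464645 321.8471255340187 233.70126771112112 [[ 0.91063487 -0.41298227 -0.01377601 -0.53740574]
 [ 0.30281805  0.64429443  0.70227197 -0.26571419]
 [-0.28115006 -0.64368497  0.71177546 -1.0129029 ]
 [ 0.          0.          0.          1.        ]] dict_keys(['img', 'range_z', 'fx', 'fy', 'cx', 'cy', 'extrinsics'])
top 542.7312200333035 542.7312200333035 317.15289105592615 242.40352762437652 [[ 0.01690296 -0.99985575 -0.0016659  -0.01134986]
 [ 0.98483605  0.01636128  0.17271438 -0.57943586]
 [-0.17266221 -0.00456002  0.98497054 -1.3868435 ]
 [ 0.          0.          0.          1.        ]] dict_keys(['img', 'range_z', 'fx', 'fy', 'cx', 'cy', 'extrinsics'])
wrist 331.7149751658216 331.7149751658216 318.1267645512617 239.97668084001606 [[ 4.70196969e-04  9.63452539e-01  2.67878673e-01  7.14548492e-02]
 [ 9.99999679e-01 -2.79263857e-04 -7.50859873e-04  6.14468195e-04]
 [-6.48609020e-04  2.67878940e-01 -9.63452361e-01 -1.57528759e-01]
 [ 0.00000000e+00  0.00000000e+00  0.00000000e+00  1.00000000e+00]] dict_keys(['img', 'range_z', 'fx', 'fy', 'cx', 'cy', 'tool_from_camera'])
```

View pics/top0.png

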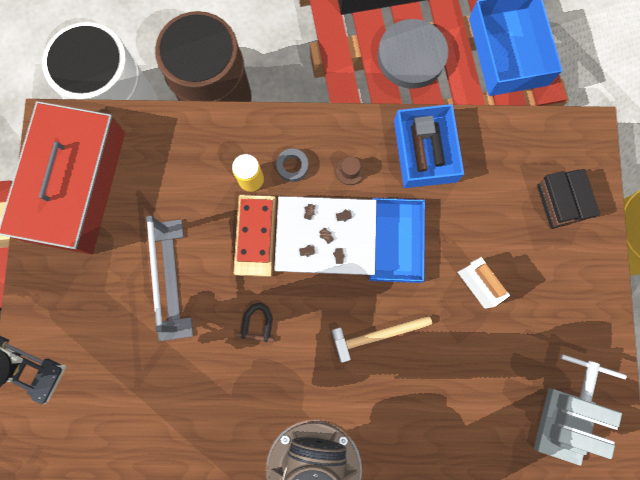

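View pics/side0.png

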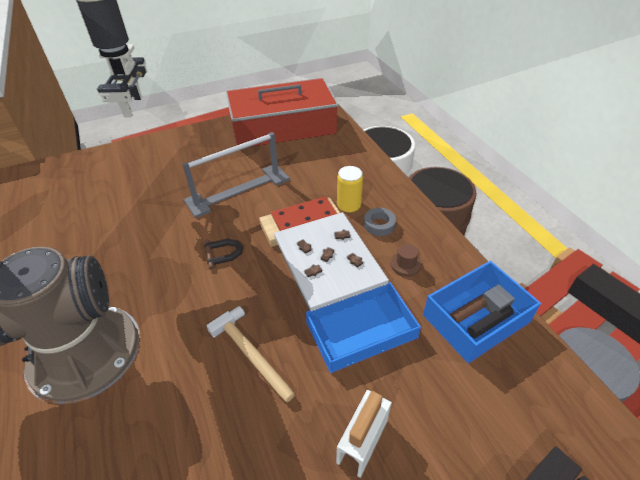

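View pics/wrist0.png

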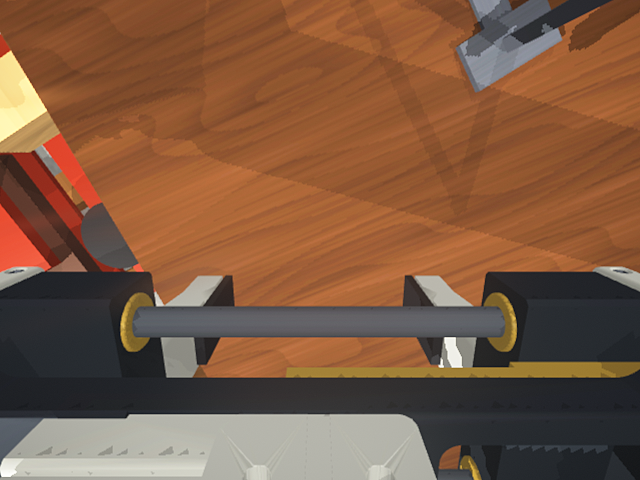

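The top view shows the scraper at (484,283), the plate centre at (326,236) with its five flakes, and the tray at (399,239) to the right of it. The rail bar is at (155,270). Next I'll turn these into world positions using depth.

```bash
cat >> h.py <<'E'
def cloud(f,s=None):
    h,w=f['range_z'].shape; u,v=np.meshgrid(np.arange(w),np.arange(h)); z=f['range_z']
    P=np.stack([(u-f['cx'])/f['fx']*z,-(v-f['cy'])/f['fy']*z,-z,np.ones_like(z)],-1)
    if 'extrinsics' in f: T=np.linalg.inv(f['extrinsics'])
    else:
        from scipy.spatial.transform import Rotation as R
        B=np.eye(4);B[:3,:3]=R.from_euler('xyz',s['ee_rot']).as_matrix();B[:3,3]=s['eef_pos'];T=B@f['tool_from_camera']
    W=(P@T.T)[...,:3]; W[z<=0]=np.nan; return W
def rect(pts):
    r=cv2.minAreaRect(pts.astype(np.float32)*1000); return r
E
python3 - <<'E'
from h import *
import pickle
for n in ['top','side']:
    s,f=pickle.load(open(n+'0.pkl','rb')); W=cloud(f); img=f['img'].astype(int)
    X,Y,Z=W[...,0],W[...,1],W[...,2]
    print(n)
    def rep(name,m):
        if m.sum()<5: print(name,m.sum());return
        p=W[m]; print(name,m.sum(),np.round(rect(p[:,:2])[0],1),np.round(rect(p[:,:2])[1],1),round(rect(p[:,:2])[2],1),'z',np.round(np.nanpercentile(p[:,2],[5,50,95])*1000,1))
    R,G,B=img[...,0],img[...,1],img[...,2]
    reg=(X>0.2)&(X<0.8)
    plate=(abs(Z-0.065)<0.006)&(abs(Y)<0.3)&(X>.3)&(X<.7)&(abs(R-B)<40)&(R>120); rep('plate',plate)
    blue=(B>R+60)&(Y<0.1)&(Y>-.3)&(X>.3)&(X<.68); 
    rep('tray',blue&(Z<.06)); rep('trayrim',blue&(Z>.038)&(Z<.052))
    scr=(Y<-.2)&(Y>-.5)&(X>.3)&(X<.62)&(Z>.07)&(Z<.2)
    rep('scr bridge',scr&(Z<.095)); rep('grip',scr&(Z>.115))
    rail=(Y>.2)&(Y<.5)&(X>.2)&(X<.75)
    rep('rail bar',rail&(Z>.13)&(Z<.2)); rep('railfeet',rail&(Z>.008)&(Z<.03))
    chips=((R+G+B)<260)&(R>B+5)&(Z>.055)&(Z<.09)&(Y<.13)&(Y>-.14)&(X>.35)&(X<.68)
    k,l,st,c=cv2.connectedComponentsWithStats(chips.astype(np.uint8))
    for i in range(1,k):
        if st[i,4]>20: rep('chip%s'%np.round(c[i]),l==i)
E
```

```text
top
plate 6354 [598.7 -24. ] [259.  201.3] 88.6 z [60.2 64.3 69. ]
tray 3493 [ 582.3 -216.5] [140.1 197.9] 88.3 z [-1.8  3.9 40.9]
trayrim 215 [ 582.4 -217.5] [138.3 198.9] 87.7 z [39.1 44.1 49.7]
scr bridge 525 [ 479.7 -438.2] [120.   52.3] 35.5 z [74.5 85.2 90.8]
grip 388 [ 479.4 -437.8] [90.  26.3] 36.2 z [118.7 127.  132. ]
rail bar 727 [481. 393.] [284.5  16.3] 8.9 z [146.9 154.1 159.4]
railfeet 952 [483.5 347.5] [294.7 525.1] 90.0 z [ 8.3 10.9 28.5]
side
plate 5676 [597.4 -21.3] [263.5 201.1] 88.6 z [62.7 65.6 68.2]
tray 5215 [ 581.7 -214.3] [141.4 199.5] 88.7 z [ 2.1  5.7 43.5]
trayrim 530 [ 581.  -214.5] [141.1 197.4] 88.7 z [38.4 43.4 47.4]
scr bridge 1116 [ 477.8 -435.2] [120.4  50.4] 35.6 z [79.5 86.2 89. ]
grip 762 [ 477.3 -435.7] [89.2 24.5] 35.5 z [121.3 127.9 130.7]
rail bar 555 [480.6 395.2] [284.   22.1] 8.8 z [138.2 154.8 160. ]
railfeet 835 [488.4 332.8] [484.2 265.7] 0.2 z [ 8.3 11.5 28.1]
chip[342. 236.] 63 [656.5  17.8] [17.8 35.1] 72.6 z [67.7 73.3 76.3]
chip[304. 247.] 43 [550.4  23.8] [19.8 34.6] 14.5 z [67.8 74.1 77. ]
chip[326. 258.] 34 [587.9 -31.7] [18.5 19.4] 37.6 z [67.3 72.  75.8]
chip[357. 263.] 39 [648.8 -79.8] [17.6 27.2] 81.4 z [66.9 72.3 75.5]
chip[312. 273.] 47 [540.6 -62.3] [16.8 39.8] 83.4 z [67.  73.1 76.3]
```

```bash
cat >> h.py <<'E'
from scipy.spatial.transform import Rotation as Ro
def goal(p,yawdeg,st=None,roll=np.pi,pitch=0):
    s=st or arm.get_state(); A=Ro.from_euler('xyz',s['ee_rot']); B=Ro.from_euler('xyz',[roll,pitch,np.radians(yawdeg)])
    t=A.inv().apply(np.array(p)-s['eef_pos'])/.3; r=(A.inv()*B).as_rotvec()/np.radians(60)
    print('t',round(s['t'],2),'at',np.round(s['eef_pos'],4),np.round(np.degrees(s['ee_rot']),2),'F',np.round(s['force'],1),'w',round(s['width'],4)); print('rows',np.round(t,3),np.round(r,3),'dist',np.linalg.norm(t)*300)
E
python3 - <<'E'
from h import *
goal([.478,-.437,.24],-144.5)
import pickle
for n in ['top','side']:
    s,f=pickle.load(open(n+'0.pkl','rb')); W=cloud(f); img=f['img'].astype(int);X,Y,Z=np.moveaxis(W,-1,0)
    m=(Z>.138)&(Z<.165)&(Y>.3)&(Y<.47)&(X>.3)&(X<.66)
    p=W[m]; print(n,m.sum(),cv2.fitLine(p[:,:2].astype(np.float32),cv2.DIST_HUBER,0,.01,.01).ravel(), rect(p[:,:2]))
    # bar only: exclude posts
    d=np.array([np.cos(np.radians(8.85)),np.sin(np.radians(8.85))]); c=np.array([.481,.394])
    q=p[abs((p[:,:2]-c)@d)<.115]; l=cv2.fitLine(q[:,:2].astype(np.float32),cv2.DIST_HUBER,0,.01,.01).ravel(); print(l, 'top z',np.percentile(q[:,2],[50,80,95]), 'y at x=.481',l[3]+(.481-l[2])*l[1]/l[0], np.degrees(np.arctan2(l[1],l[0])))
E
```

```text
t 0.15 at [0.2632 0.6211 0.2259] [ 1.7993e+02 -1.0000e-02 -2.2970e+01] F [ 0.3 -0.   0.3] w 0.0876
rows [ 2.036  2.968 -0.043] [ 1.000e-03 -1.000e-03  2.025e+00] dist 1079.8134498190311
top 713 [0.98837936 0.15200752 0.47822443 0.3917653 ] ((481.00958251953125, 392.9646301269531), (284.4783020019531, 16.281494140625), 8.891987800598145)
[0.98678577 0.16203028 0.46787304 0.38940874] top z [0.15408037 0.15666151 0.15902558] y at x=.481 0.3915642 9.32476
side 528 [0.98852867 0.1510332  0.5104118  0.39714158] ((480.56817626953125, 395.20330810546875), (283.9599609375, 22.06882667541504), 8.844348907470703)
[0.988591   0.15062475 0.44971472 0.38788447] top z [0.1551648  0.15791534 0.15955151] y at x=.481 0.3926512 8.663133
```

Run:
```python
from h import *
goal([.48,.36,.26],-82)
```

```text
t 0.15 at [0.2632 0.6211 0.2259] [ 1.7993e+02 -1.0000e-02 -2.2970e+01] F [ 0.3 -0.   0.3] w 0.0876
rows [ 1.005  0.52  -0.113] [ 0.001 -0.001  0.984] dist 341.09521420747717
```

```bash
python3 -m inch '0 1 0.52 -0.11 0 0 0.98;0 1 0.52 -0.11 0 0 0.98;0 1 0.52 -0.11 0 0 0.98;0 1 0.52 -0.11 0 0 0.98;0 1 0.52 -0.11 0 0 0.98;0 1 0.52 -0.11 0 0 0.98;0 1 0.52 -0.11 0 0 0.98' 40
python3 - <<'E'
from h import *
goal([.59,.0,.26],-144.5)
E
```

```text
t: 0.85
eef_pos: [0.4799, 0.3585, 0.2599]
ee_rot: [-3.141, 0.0, -1.434]
force: [0.5, 0.6, -0.0]
width: 0.0876
t 0.85 at [0.4799 0.3585 0.2599] [-179.99    0.    -82.15] F [ 0.5  0.6 -0. ] w 0.0876
rows [ 1.234 -0.2   -0.   ] [-0.     0.     1.039] dist 375.05658169411277
```

```bash
python3 -m inch '0 1 -0.2 0 0 0 1;0 1 -0.2 0 0 0 1;0 1 -0.2 0 0 0 1;0 1 -0.2 0 0 0 1;0 1 -0.2 0 0 0 1;0 1 -0.2 0 0 0 1;0 1 -0.2 0 0 0 1'
python3 - <<'E'
from h import *
goal([.5,-.3,.24],-144.5)
s,f=grab('wrist'); save(f,'w1.png')
E
```

```text
t: 1.55
eef_pos: [0.5818, 0.0679, 0.2592]
ee_rot: [-3.141, -0.001, -2.485]
force: [0.1, 0.1, -0.6]
width: 0.0875
t 1.55 at [0.5818 0.0679 0.2592] [-1.7998e+02 -6.0000e-02 -1.4236e+02] F [ 0.1  0.1 -0.6] w 0.0875
rows [ 0.965 -0.805  0.065] [-0.    -0.001  0.036] dist 377.3871582368226
```

View pics/w1.png

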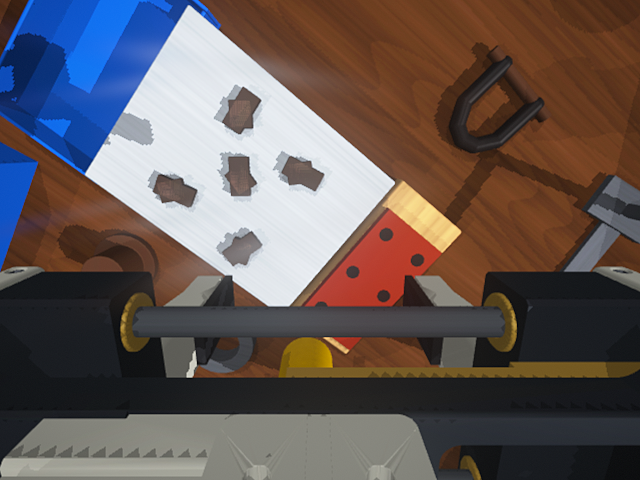

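The wrist view shows the five flakes at (240,110), (240,175), (302,172), (175,188) and (240,247). I'll measure them from this view while moving on to the scraper.

```bash
python3 - <<'E'
from h import *
s,f=grab('wrist'); W=cloud(f,s)
img=f['img'].astype(int);R,G,B=np.moveaxis(img,-1,0);X,Y,Z=np.moveaxis(W,-1,0)
m=(Z>.068)&(Z<.085)&(X>.48)&(X<.71)&(Y>-.16)&(Y<.11)&(R+G+B<330)
m=cv2.morphologyEx(m.astype(np.uint8),cv2.MORPH_OPEN,np.ones((3,3)))
k,l,st,c=cv2.connectedComponentsWithStats(m)
for i in range(1,k):
    if st[i,4]>60:
        p=W[l==i]; print(np.round(c[i]),st[i,4],np.round(p.min(0),3),np.round(p.max(0),3))
m=(abs(Z-.065)<.004)&(X>.4)&(X<.8)&(Y>-.16)&(Y<.2)&(R+G+B>480); p=W[m];print(rect(p[:,:2]),np.median(p[:,2]),p.min(0),p.max(0))
goal([.5,-.3,.24],-144.5)
E
python3 -m inch '0 .97 -.8 .06 0 0 .04;0 .97 -.8 .06 0 0 .04;0 .97 -.8 .06 0 0 .04;0 .97 -.8 .06 0 0 .04;0 .97 -.8 .06 0 0 .04;0 .97 -.8 .06 0 0 .04;0 .97 -.8 .06 0 0 .04;0 .97 -.8 .06 0 0 .04'
python3 - <<'E'
from h import *
s,f=grab('wrist'); save(f,'w2.png');W=cloud(f,s);X,Y,Z=np.moveaxis(W,-1,0)
scr=(Y<-.3)&(Y>-.55)&(X>.35)&(X<.62)&(Z>.115)&(Z<.14); print(scr.sum(),rect(W[scr][:,:2]),np.median(W[scr][:,2]))
goal([.478,-.436,.19],-144.5)
E
```

```text
[239. 111.] 949 [ 0.522 -0.072  0.068] [ 0.561 -0.041  0.076]
[238. 174.] 757 [ 0.574 -0.043  0.07 ] [ 0.616 -0.007  0.076]
[300. 173.] 826 [0.539 0.005 0.071] [0.569 0.046 0.076]
[173. 191.] 878 [ 0.634 -0.09   0.068] [ 0.667 -0.047  0.076]
((598.1122436523438, -23.01702880859375), (260.4542541503906, 199.5512237548828), 88.67665100097656) 0.06425618134296485 [ 0.49571997 -0.15483833  0.06131186] [0.69967219 0.10929338 0.06893051]
t 1.65 at [0.5812 0.0706 0.2591] [ 1.7998e+02 -5.0000e-02 -1.4207e+02] F [-0.8  0.3 -0.5] w 0.0877
rows [ 0.973 -0.808  0.064] [ 0.    -0.001  0.04 ] dist 379.9062727482249
t: 2.45
eef_pos: [0.5003, -0.2978, 0.2413]
ee_rot: [3.141, -0.0, -2.511]
force: [0.7, 0.8, -0.2]
width: 0.0876
4136 ((478.9399108886719, -436.7813720703125), (89.31118774414062, 24.771841049194336), 35.66312026977539) 0.12691315964925803
t 2.5 at [ 0.4997 -0.2998  0.2409] [ 1.7997e+02 -8.0000e-02 -1.4395e+02] F [ 0.7 -1.4  0.5] w 0.0876
rows [ 0.326 -0.325  0.17 ] [ 0.    -0.001  0.009] dist 147.05296518523105
```

View pics/w2.png

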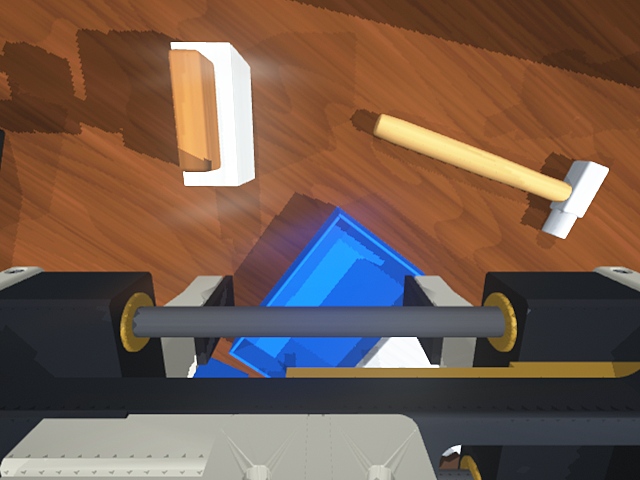

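```bash
python3 -m inch '0 .326 -.327 .17 0 0 .01;0 .326 -.327 .17 0 0 .01;0 .326 -.327 .17 0 0 .01;0 .326 -.327 .17 0 0 .01;0 .326 -.327 .17 0 0 .01'
python3 - <<'E'
from h import *
goal([.4788,-.4368,.092],-144.35)
E
```

```text
t: 3.0
eef_pos: [0.4791, -0.4327, 0.1894]
ee_rot: [3.14, -0.001, -2.524]
force: [-0.2, 0.3, 0.5]
width: 0.0875
t 3.0 at [ 0.4791 -0.4327  0.1894] [ 1.7989e+02 -5.0000e-02 -1.4462e+02] F [-0.2  0.3  0.5] w 0.0875
rows [ 0.008 -0.011  0.324] [ 0.002 -0.001 -0.004] dist 97.43737839879181
```

```bash
python3 -m inch '0 0 0 .15 0 0 0;0 0 0 .24 0 0 0;0 0 0 .29 0 0 0;0 0 0 .29 0 0 0'
python3 - <<'E'
from h import *
goal([.4788,-.4368,.092],-144.35)
E
```

```text
t: 3.4
eef_pos: [0.4791, -0.4305, 0.1019]
ee_rot: [3.139, -0.001, -2.522]
force: [0.8, 0.1, -0.4]
width: 0.0876
t 3.4 at [ 0.4791 -0.4305  0.1019] [ 1.7983e+02 -7.0000e-02 -1.4452e+02] F [ 0.8  0.1 -0.4] w 0.0876
rows [ 0.013 -0.017  0.033] [ 0.003 -0.001 -0.003] dist 11.75655789933443
```

```bash
python3 -m inch '0 .013 -.018 .033 0 0 0;0 .013 -.018 .033 0 0 0;1 .013 -.018 .033 0 0 0;1 .013 -.018 .033 0 0 0;1 .013 -.018 .033 0 0 0;1 .013 -.018 .033 0 0 0;1 .013 -.018 .033 0 0 0;1 .013 -.018 .033 0 0 0' 40
python3 - <<'E'
from h import *
goal([.4788,-.4368,.092],-144.35)
s,f=grab('side'); save(f,'s1.png')
E
```

```text
t: 4.2
eef_pos: [0.4791, -0.4396, 0.0937]
ee_rot: [-3.142, 0.0, -2.527]
force: [0.7, 0.9, 1.0]
width: 0.0452
t 4.2 at [ 0.4791 -0.4396  0.0937] [-180.      0.   -144.77] F [0.7 0.9 1. ] w 0.0452
rows [-0.005  0.008  0.006] [-0.     0.    -0.007] dist 3.319540471101368
```

View pics/s1.png

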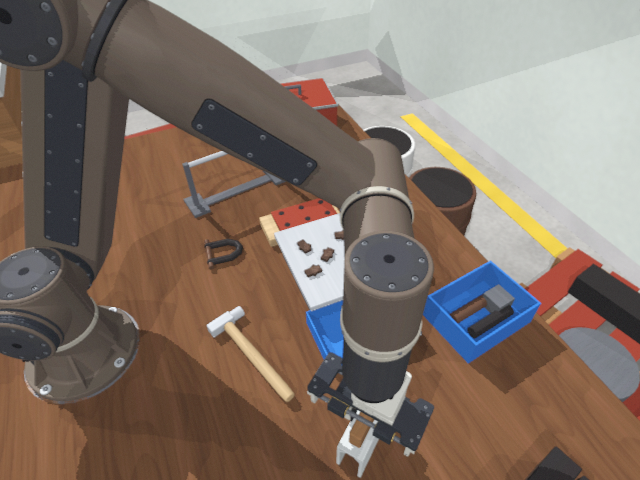

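```bash
python3 -m inch '1 -.004 .006 .004 0 0 -.007;1 -.004 .006 .004 0 0 -.007;1 -.004 .006 .004 0 0 -.007;1 -.004 .006 .004 0 0 -.007;1 -.004 .006 .004 0 0 -.007;1 -.004 .006 .004 0 0 -.007;1 -.004 .006 .004 0 0 -.007' 40
python3 - <<'E'
from h import *
goal([.4788,-.4368,.092],-144.35)
E
```

```text
t: 4.95
eef_pos: [0.479, -0.4373, 0.0923]
ee_rot: [3.141, 0.0, -2.519]
force: [0.7, 1.3, -2.5]
width: 0.0237
t 4.95 at [ 0.479  -0.4373  0.0923] [ 179.98    0.   -144.35] F [ 0.7  1.3 -2.5] w 0.0237
rows [-0.     0.002  0.001] [ 0.  0. -0.] dist 0.555643221561854
```

```bash
python3 -m inch '1 0 0 -.15 0 0 0;1 0 0 -.3 0 0 0;1 0 0 -.45 0 0 0;1 0 0 -.56 0 0 0;1 0 0 -.56 0 0 0;1 0 0 -.56 0 0 0' 55
python3 - <<'E'
from h import *
goal([.52,-.2,.26],-165)
goal([.565,.08,.26],178.6)
E
```

```text
t: 5.55
eef_pos: [0.4788, -0.437, 0.2602]
ee_rot: [3.141, 0.001, -2.52]
force: [0.3, 1.0, -6.3]
width: 0.0236
t 5.55 at [ 0.4788 -0.437   0.2602] [ 1.7998e+02  5.0000e-02 -1.4437e+02] F [ 0.3  1.  -6.3] w 0.0236
rows [-0.572  0.562  0.001] [0.    0.001 0.344] dist 240.51936546460067
t 5.55 at [ 0.4788 -0.437   0.2602] [ 1.7998e+02  5.0000e-02 -1.4437e+02] F [ 0.3  1.  -6.3] w 0.0236
rows [-1.238  1.233  0.002] [0.001 0.001 0.617] dist 524.1016073500169
```

```bash
python3 -m inch '1 -.9 .9 0 0 0 .6;1 -.9 .9 0 0 0 .6;1 -.9 .9 0 0 0 .6;1 -.9 .9 0 0 0 .6;1 -.9 .9 0 0 0 .6;1 -.9 .9 0 0 0 .6;1 -.9 .9 0 0 0 .6;1 -.9 .9 0 0 0 .6;1 -.9 .9 0 0 0 .6'
python3 - <<'E'
from h import *
goal([.567,.082,.25],178.6)
import pickle
s,f=pickle.load(open('top0.pkl','rb'));W=cloud(f);X,Y,Z=np.moveaxis(W,-1,0)
m=(Z>.09)&(Z<.14)&(X>.6)&(X<.8)&(Y>0)&(Y<.25);print(rect(W[m][:,:2]))
E
```

```text
t: 6.45
eef_pos: [0.5406, -0.0559, 0.2579]
ee_rot: [3.141, -0.003, 3.14]
force: [-0.7, -0.4, -4.9]
width: 0.0236
t 6.45 at [ 0.5406 -0.0559  0.2579] [179.95  -0.2  179.91] F [-0.7 -0.4 -4.9] w 0.0236
rows [-0.087  0.46   0.026] [ 0.001 -0.003  0.022] dist 140.65672841719038
((763.230224609375, 185.80467224121094), (68.48235321044922, 68.52066802978516), 72.83070373535156)
```

```bash
python3 -m inch '1 -.087 .46 .02 0 0 .022;1 -.087 .46 .02 0 0 .022;1 -.087 .46 .02 0 0 .022;1 -.087 .46 .15 0 0 .022;1 -.087 .46 .25 0 0 .022;1 -.087 .46 .25 0 0 .022'
python3 - <<'E'
from h import *
goal([.567,.082,.159],178.6)
s,f=grab('side'); save(f,'s2.png')
E
```

```text
t: 7.05
eef_pos: [0.5635, 0.0761, 0.1788]
ee_rot: [-3.137, -0.012, 3.112]
force: [-1.1, 0.1, -5.4]
width: 0.0238
t 7.05 at [0.5635 0.0761 0.1788] [-179.76   -0.68  178.3 ] F [-1.1  0.1 -5.4] w 0.0238
rows [-0.012  0.02   0.066] [-0.004 -0.011 -0.005] dist 20.919417599368565
```

View pics/s2.png

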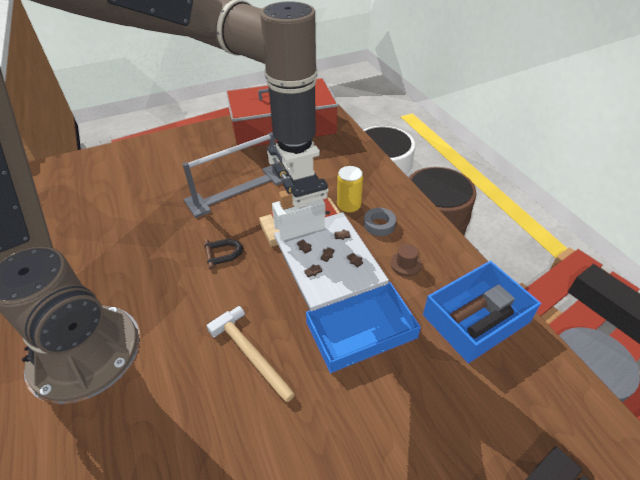

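The scraper sits over the timber end of the plate at about (300,215), and the flakes have not moved. I'll lower it now.

```bash
python3 -m inch '1 -.012 .02 .03 0 0 0;1 -.012 .02 .058 0 0 0;1 -.012 .02 .062 0 0 0;1 -.012 .02 .062 0 0 0;1 -.012 .02 .062 0 0 0'
python3 - <<'E'
from h import *
goal([.567,.082,.158],178.6)
E
```

```text
t: 7.6
eef_pos: [0.572, 0.0831, 0.1675]
ee_rot: [3.141, 0.001, 3.112]
force: [0.7, -0.0, -4.7]
width: 0.0238
t 7.6 at [0.572  0.0831 0.1675] [1.7998e+02 5.0000e-02 1.7833e+02] F [ 0.7 -0.  -4.7] w 0.0238
rows [ 0.017 -0.004  0.032] [ 0.     0.001 -0.005] dist 10.791073827317604
```

```bash
python3 -m inch '1 .014 0 .02 0 0 -.005;1 .014 0 .028 0 0 -.005;1 .014 0 .028 0 0 -.005;1 .014 0 .028 0 0 -.005'
python3 - <<'E'
from h import *
goal([.567,.082,.158],178.6)
E
```

```text
t: 8.0
eef_pos: [0.5676, 0.0832, 0.1585]
ee_rot: [-3.141, 0.0, 3.118]
force: [1.0, 0.5, -5.4]
width: 0.0239
t 8.0 at [0.5676 0.0832 0.1585] [-179.99    0.    178.64] F [ 1.   0.5 -5.4] w 0.0239
rows [ 0.002 -0.004  0.002] [-0.     0.     0.001] dist 1.4287155960139815
```

```bash
python3 -m inch '1 0 -.03 .001 0 0 0;1 0 -.07 .001 0 0 0;1 0 -.11 .001 0 0 0;1 0 -.15 .001 0 0 0;1 0 -.19 .001 0 0 0;1 0 -.23 .001 0 0 0;1 0 -.27 .001 0 0 0;1 0 -.31 .001 0 0 0;1 0 -.35 .001 0 0 0;1 0 -.39 .001 0 0 0;1 0 -.43 .001 0 0 0;1 0 -.47 .001 0 0 0'
python3 - <<'E'
from h import *
goal([.561,-.19,.158],178.6)
s,f=grab('side'); save(f,'s3.png')
E
```

```text
t: 9.2
eef_pos: [0.5642, -0.0587, 0.1582]
ee_rot: [-3.142, 0.0, 3.118]
force: [0.1, 1.5, -4.0]
width: 0.0237
t 9.2 at [ 0.5642 -0.0587  0.1582] [-180.      0.    178.64] F [ 0.1  1.5 -4. ] w 0.0237
rows [ 0.    -0.438  0.001] [-0.     0.     0.001] dist 131.3067218566934
```

View pics/s3.png

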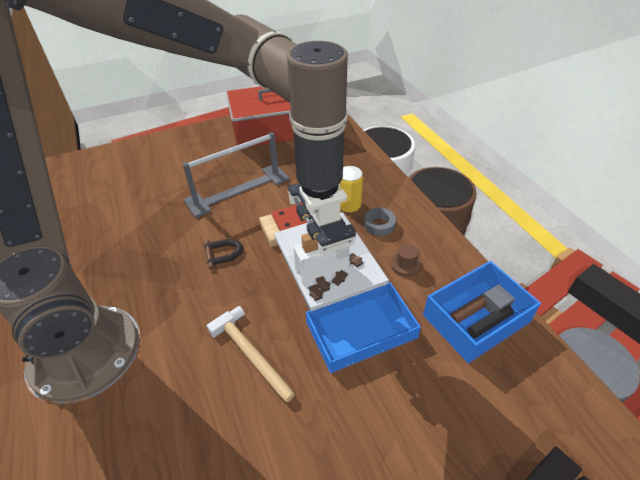

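Three flakes are ahead of the blade around (318,285)–(340,277), and a fourth is untouched at (356,260). I'll continue over the edge.

```bash
python3 -m inch '1 0 -.04 .001 0 0 0;1 0 -.08 .001 0 0 0;1 0 -.12 .001 0 0 0;1 0 -.16 .001 0 0 0;1 0 -.20 .001 0 0 0;1 0 -.24 .001 0 0 0;1 0 -.28 .001 0 0 0;1 0 -.32 .001 0 0 0;1 0 -.36 .001 0 0 0;1 0 -.40 .001 0 0 0;1 0 -.44 .001 0 0 0;1 0 -.44 .001 0 0 0'
python3 - <<'E'
from h import *
goal([.561,-.19,.158],178.6)
s,f=grab('side'); save(f,'s4.png')
s,f=grab('top'); save(f,'t4.png')
E
```

```text
t: 10.45
eef_pos: [0.5609, -0.1913, 0.1578]
ee_rot: [-3.141, -0.0, 3.117]
force: [0.2, 0.5, -5.2]
width: 0.0236
t 10.45 at [ 0.5609 -0.1913  0.1578] [-1.7998e+02 -1.0000e-02  1.7857e+02] F [ 0.2  0.5 -5.2] w 0.0236
rows [-0.     0.004 -0.001] [-0.    -0.    -0.001] dist 1.325173237870671
```

View pics/s4.png

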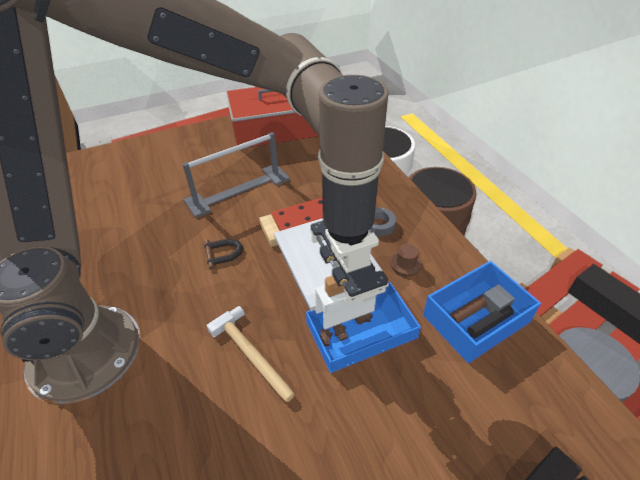

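View pics/t4.png

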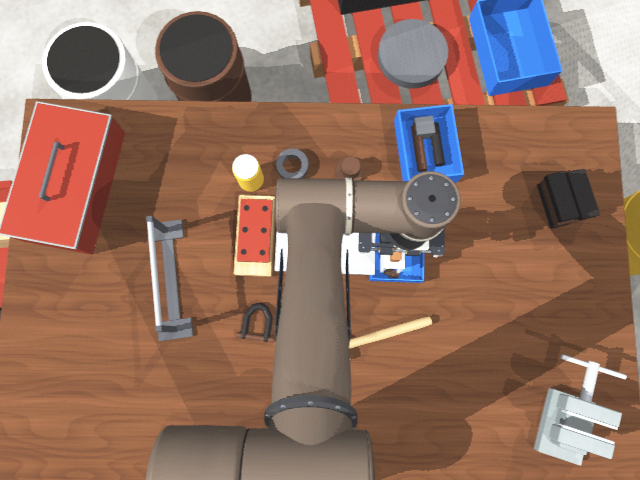

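```bash
python3 -m inch '1 0 0 -.12 0 0 0;1 0 0 -.25 0 0 0;1 -.05 .1 -.25 0 0 0;1 -.24 .92 -.25 0 0 0;1 -.24 .92 -.25 0 0 0;1 -.24 .92 -.25 0 0 0;1 -.24 .92 -.25 0 0 0;1 -.24 .92 -.25 0 0 0;1 -.24 .92 -.25 0 0 0;1 -.24 .92 -.25 0 0 0;1 -.24 .92 -.25 0 0 0;1 -.24 .92 -.25 0 0 0'
python3 - <<'E'
from h import *
goal([.640,.083,.158],178.6)
s,f=grab('side'); save(f,'s5.png')
E
```

```text
t: 11.75
eef_pos: [0.6393, 0.0835, 0.233]
ee_rot: [-3.141, -0.0, 3.117]
force: [-1.2, -0.4, -5.1]
width: 0.0235
t 11.75 at [0.6393 0.0835 0.233 ] [-1.7999e+02 -1.0000e-02  1.7858e+02] F [-1.2 -0.4 -5.1] w 0.0235
rows [-0.002 -0.002  0.25 ] [-0. -0. -0.] dist 74.97490791120183
```

View pics/s5.png

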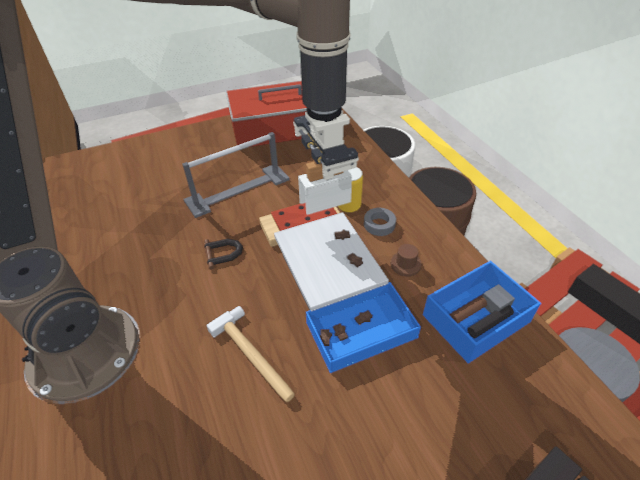

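Three flakes now lie in the tray at (325,338), (341,332) and (364,317). Two remain on the plate at (342,235) and (356,260). I'll lower the scraper and make the second stroke.

```bash
python3 -m inch '1 0 0 .12 0 0 0;1 0 0 .2 0 0 0;1 0 0 .24 0 0 0;1 0 0 .249 0 0 0;1 0 0 .249 0 0 0;1 0 0 .249 0 0 0'
python3 - <<'E'
from h import *
goal([.640,.083,.158],178.6)
E
python3 -m inch '1 0 -.03 0 0 0 0;1 0 -.07 0 0 0 0;1 0 -.11 0 0 0 0;1 0 -.15 0 0 0 0;1 0 -.19 0 0 0 0;1 0 -.23 0 0 0 0;1 0 -.27 0 0 0 0;1 0 -.31 0 0 0 0;1 0 -.35 0 0 0 0;1 0 -.39 0 0 0 0;1 0 -.43 0 0 0 0;1 0 -.47 0 0 0 0'
python3 - <<'E'
from h import *
goal([.634,-.19,.158],178.6)
s,f=grab('side'); save(f,'s6.png')
E
```

```text
t: 12.4
eef_pos: [0.6405, 0.0845, 0.1595]
ee_rot: [3.141, 0.002, 3.118]
force: [-0.1, 0.4, -5.2]
width: 0.0237
t 12.4 at [0.6405 0.0845 0.1595] [1.7996e+02 1.2000e-01 1.7863e+02] F [-0.1  0.4 -5.2] w 0.0237
rows [ 0.001 -0.005  0.005] [0.001 0.002 0.   ] dist 2.2014299153867682
t: 13.6
eef_pos: [0.6362, -0.0575, 0.1582]
ee_rot: [-3.142, 0.0, 3.118]
force: [0.6, 0.6, -5.4]
width: 0.0237
t 13.6 at [ 0.6362 -0.0575  0.1582] [-180.      0.    178.64] F [ 0.6  0.6 -5.4] w 0.0237
rows [-0.003 -0.442  0.001] [-0.     0.     0.001] dist 132.56557262443008
```

View pics/s6.png

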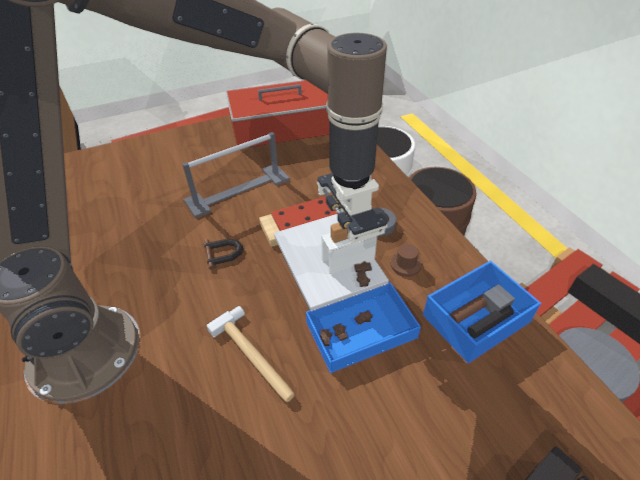

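The last two flakes are ahead of the blade at about (362,267) and (363,281). I'll push them over the edge.

```bash
python3 -m inch '1 0 -.04 .001 0 0 0;1 0 -.08 .001 0 0 0;1 0 -.12 .001 0 0 0;1 0 -.16 .001 0 0 0;1 0 -.20 .001 0 0 0;1 0 -.24 .001 0 0 0;1 0 -.28 .001 0 0 0;1 0 -.32 .001 0 0 0;1 0 -.36 .001 0 0 0;1 0 -.40 .001 0 0 0;1 0 -.44 .001 0 0 0;1 0 -.44 .001 0 0 0'
python3 -m inch '1 0 0 -.12 0 0 0;1 0 0 -.25 0 0 0;1 0 .1 -.36 0 0 0;1 0 .4 -.36 0 0 0;1 0 .7 -.36 0 0 0;1 0 .9 -.36 0 0 0;1 0 .9 -.36 0 0 0;1 0 .9 -.36 0 0 0;1 0 .9 -.36 0 0 0;1 0 .9 -.36 0 0 0'
python3 - <<'E'
from h import *
goal([.481,.3935,.25],-171.1)
s,f=grab('side'); save(f,'s7.png')
E
```

```text
t: 14.85
eef_pos: [0.6329, -0.1902, 0.1578]
ee_rot: [-3.141, -0.0, 3.117]
force: [0.5, 0.2, -5.1]
width: 0.0236
t: 15.85
eef_pos: [0.6393, 0.0829, 0.2657]
ee_rot: [-3.142, -0.0, 3.12]
force: [0.1, -0.1, -5.2]
width: 0.0238
t 15.85 at [0.6393 0.0829 0.2657] [-1.8000e+02 -3.0000e-02  1.7878e+02] F [ 0.1 -0.1 -5.2] w 0.0238
rows [0.55  1.024 0.052] [-0.    -0.    -0.169] dist 348.93909175741203
```

View pics/s7.png

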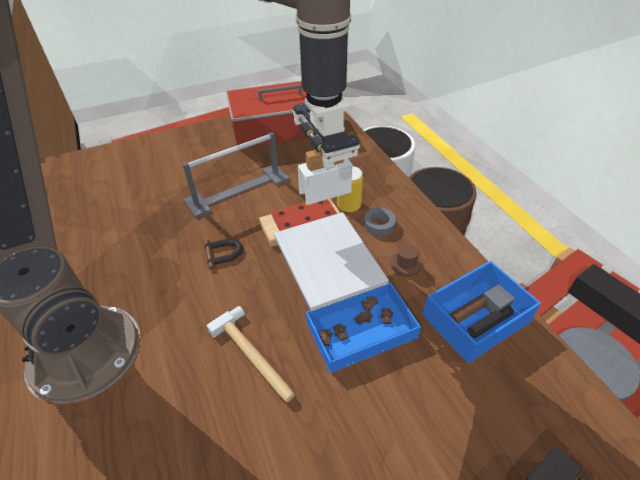

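All five flakes appear to be in the tray. The one at about (370,303) is close to the near wall, so I'll check their heights.

Run:
```python
from h import *
s,f=grab('side'); W=cloud(f);X,Y,Z=np.moveaxis(W,-1,0);R,G,B=np.moveaxis(f['img'].astype(int),-1,0)
cv2.imwrite('pics/c7.png',cv2.resize(f['img'][270:380,290:440,::-1],None,fx=5,fy=5,interpolation=cv2.INTER_CUBIC))
m=((R>B+8)&(R+G+B<330)&(Y<-.14)&(Y>-.29)&(X>.48)&(X<.71)&(Z>-.02)).astype(np.uint8)
k,l,st,c=cv2.connectedComponentsWithStats(m)
for i in range(1,k):
    if st[i,4]>15: p=W[l==i]; print(np.round(c[i]),st[i,4],np.round(np.median(p,0),3),np.round(np.percentile(p[:,2],[5,95]),3))
```

```text
[366. 310.] 251 [ 0.624 -0.182  0.015] [0.01  0.025]
[386. 316.] 119 [ 0.66  -0.211  0.013] [0.009 0.016]
[311. 336.] 44 [ 0.481 -0.177  0.   ] [-0.001  0.003]
[340. 332.] 131 [ 0.543 -0.205  0.013] [0.01  0.016]
[325. 337.] 122 [ 0.506 -0.202  0.013] [0.01  0.016]
[369. 359.] 249 [ 0.566 -0.287  0.   ] [-0.003  0.003]
```

View pics/c7.png

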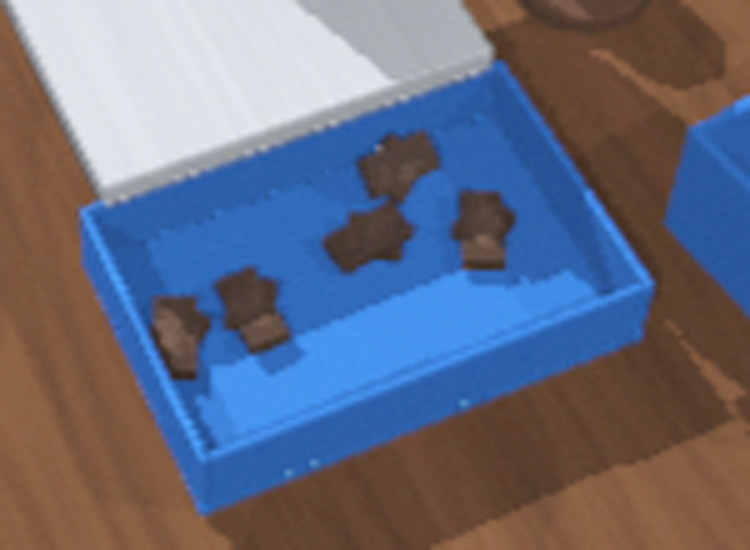

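```bash
python3 -m inch '1 .2 .35 -.12 0 0 -.169;1 .42 .73 -.12 0 0 -.169;1 .42 .73 -.12 0 0 -.169;1 .42 .73 -.12 0 0 -.169;1 .42 .73 -.12 0 0 -.169;1 .42 .73 -.12 0 0 -.169;1 .42 .73 -.12 0 0 -.169;1 .42 .73 -.12 0 0 -.169'
python3 - <<'E'
from h import *
goal([.481,.3935,.30],-171.1)
s,f=grab('wrist'); save(f,'w8.png')
W=cloud(f,s);X,Y,Z=np.moveaxis(W,-1,0)
m=(Z>.145)&(Z<.17)&(Y>.3)&(Y<.47)&(X>.3)&(X<.66); p=W[m]; print(m.sum())
if m.sum()>20: print(rect(p[:,:2]),cv2.fitLine(p[:,:2].astype(np.float32),cv2.DIST_HUBER,0,.01,.01).ravel(),np.percentile(p[:,2],[50,90,98]))
E
```

```text
t: 16.75
eef_pos: [0.5192, 0.3022, 0.3018]
ee_rot: [-3.141, -0.0, -2.989]
force: [0.3, -1.2, -4.8]
width: 0.0234
t 16.75 at [0.5192 0.3022 0.3018] [-1.7998e+02 -1.0000e-02 -1.7128e+02] F [ 0.3 -1.2 -4.8] w 0.0234
rows [0.08  0.32  0.006] [-0.    -0.    -0.003] dist 99.00837869430538
4012
((444.16064453125, 389.177978515625), (210.0792694091797, 15.134286880493164), 8.396317481994629) [0.98838896 0.15194489 0.43164942 0.38625833] [0.1552099  0.15690817 0.15790186]
```

View pics/w8.png

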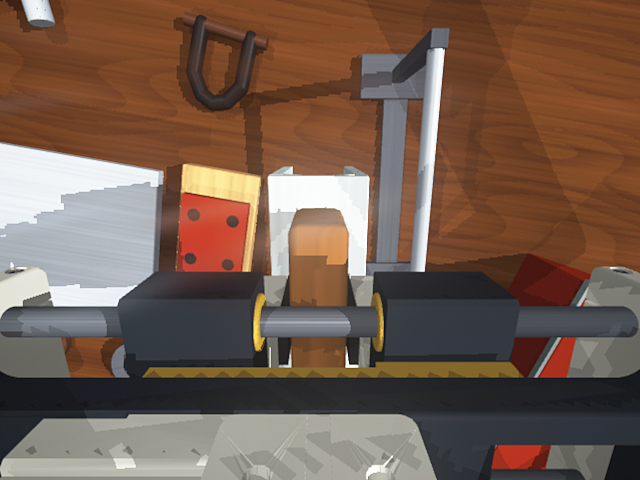

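The bar is visible at (432,150) and the scraper is square in the jaws. The wrist view gives bar y = 0.3938 at x = 0.481 and an angle of 8.7°, which agrees with the earlier fits.

```bash
python3 -m inch '1 .08 .1 0 0 0 -.003;1 .08 .21 0 0 0 -.003;1 .08 .29 0 0 0 -.003;1 .08 .32 0 0 0 -.003;1 .08 .32 0 0 0 -.003;1 .08 .32 0 0 0 -.003;1 .08 .32 0 0 0 -.003'
python3 - <<'E'
from h import *
goal([.481,.3937,.27],-171.2)
s,f=grab('wrist'); save(f,'w9.png')
W=cloud(f,s);X,Y,Z=np.moveaxis(W,-1,0)
m=(Z>.145)&(Z<.165)&(Y>.3)&(Y<.47)&(X>.3)&(X<.66); p=W[m]; print(m.sum())
if m.sum()>20:
  l=cv2.fitLine(p[:,:2].astype(np.float32),cv2.DIST_HUBER,0,.01,.01).ravel();print(l,l[3]+(.481-l[2])*l[1]/l[0],p.min(0),p.max(0))
m=(Z>.25)&(Z<.275)&(Y>.3)&(Y<.47)&(X>.3)&(X<.66);p=W[m];print(m.sum(),rect(p[:,:2]),np.median(p[:,2]))
s,f=grab('side'); save(f,'s9.png')
E
```

```text
t: 17.5
eef_pos: [0.4809, 0.3937, 0.3018]
ee_rot: [-3.141, -0.0, -2.986]
force: [-0.5, -1.4, -5.6]
width: 0.0236
t 17.5 at [0.4809 0.3937 0.3018] [-1.7997e+02 -1.0000e-02 -1.7110e+02] F [-0.5 -1.4 -5.6] w 0.0236
rows [-0.     0.     0.106] [-0.    -0.     0.002] dist 31.800693779220634
1836
[0.9880252  0.15429255 0.37728196 0.3795115 ] 0.39570838 [0.33947511 0.36716977 0.14792646] [0.43202401 0.39443517 0.15954103]
87 ((422.1219482421875, 384.3243103027344), (1.8121333122253418, 49.723140716552734), 8.938603401184082) 0.2601398577977957
```

View pics/s9.png

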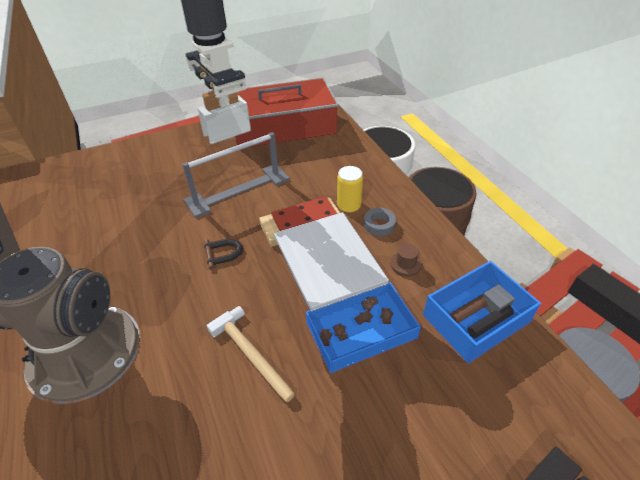

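View pics/w9.png

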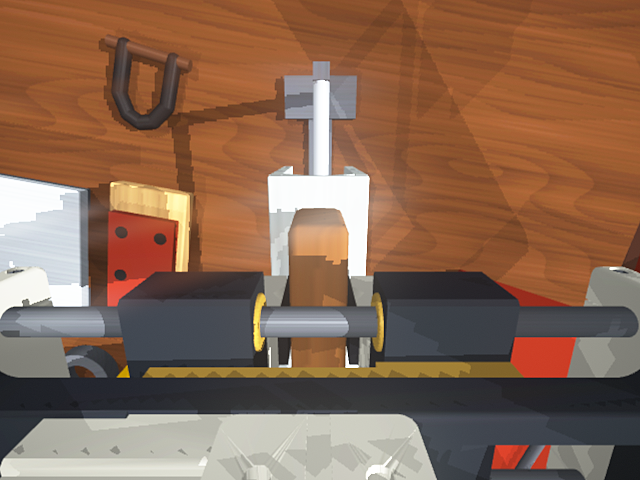

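The bar (column 320) lines up with the middle of the scraper's end face (column 319). I'll lower it in steps.

```bash
python3 -m inch '1 0 .004 .08 0 0 0;1 0 .004 .14 0 0 0;1 0 .004 .2 0 0 0;1 0 .004 .26 0 0 0;1 0 .004 .32 0 0 0;1 0 .004 .37 0 0 0;1 0 .004 .40 0 0 0;1 0 .004 .40 0 0 0;1 0 .004 .40 0 0 0'
python3 - <<'E'
from h import *
goal([.481,.3947,.169],-171.2)
s,f=grab('wrist'); save(f,'w10.png')
s,f=grab('side');cv2.imwrite('pics/s10.png',cv2.resize(f['img'][60:230,150:320,::-1],None,fx=3.5,fy=3.5,interpolation=cv2.INTER_CUBIC))
E
```

```text
t: 18.5
eef_pos: [0.4807, 0.3959, 0.1826]
ee_rot: [3.141, 0.001, -2.985]
force: [0.1, -0.3, -4.3]
width: 0.0242
t 18.5 at [0.4807 0.3959 0.1826] [ 1.7998e+02  4.0000e-02 -1.7104e+02] F [ 0.1 -0.3 -4.3] w 0.0242
rows [-0.    -0.004  0.045] [0.    0.001 0.003] dist 13.643866498285838
```

View pics/w10.png

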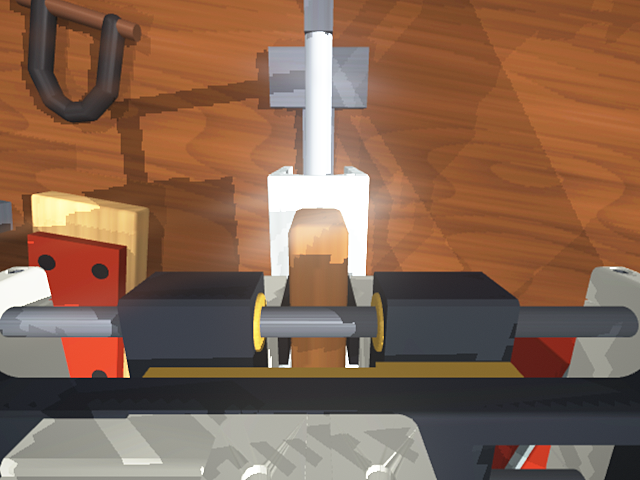

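View pics/s10.png

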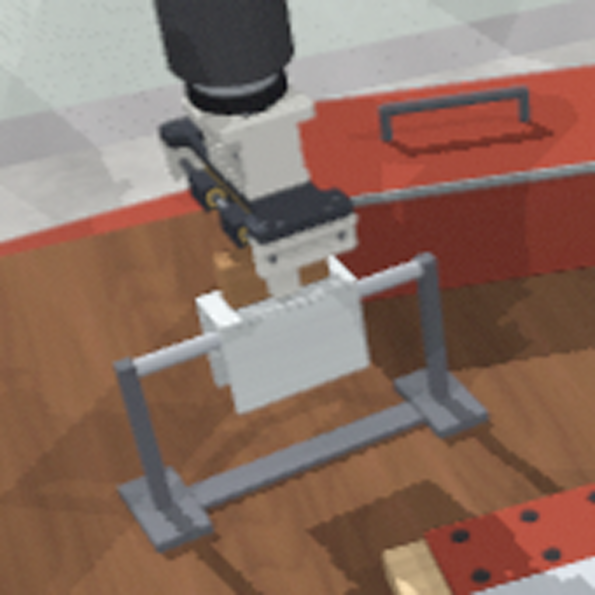

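The legs straddle the bar. I'll lower until the bridge makes contact.

```bash
python3 -m inch '1 0 0 .015 0 0 .003;1 0 0 .025 0 0 .003;1 0 0 .033 0 0 .003;1 0 0 .036 0 0 .003;1 0 0 .036 0 0 .003'; python3 -m inch '1 0 0 .004 0 0 0;1 0 0 .007 0 0 0;1 0 0 .007 0 0 0'
```

```text
t: 19.1
eef_pos: [0.4802, 0.3957, 0.1708]
ee_rot: [-3.141, -0.0, -2.988]
force: [-0.2, -0.5, -4.8]
width: 0.0236
t: 19.4
eef_pos: [0.4803, 0.3959, 0.1693]
ee_rot: [3.141, 0.0, -2.988]
force: [-1.2, -1.6, -2.1]
width: 0.0237
```

```bash
python3 -m inch '1 0 0 .003 0 0 0;1 0 0 .004 0 0 0;1 0 0 .004 0 0 0'
python3 - <<'E'
from h import *
goal([.481,.3947,.169],-171.2)
s,f=grab('side');cv2.imwrite('pics/s11.png',cv2.resize(f['img'][60:230,150:320,::-1],None,fx=3.5,fy=3.5,interpolation=cv2.INTER_CUBIC))
E
```

```text
t: 19.7
eef_pos: [0.4803, 0.3959, 0.1691]
ee_rot: [3.141, 0.001, -2.988]
force: [-3.9, -2.2, 4.8]
width: 0.0239
t 19.7 at [0.4803 0.3959 0.1691] [ 1.7997e+02  5.0000e-02 -1.7120e+02] F [-3.9 -2.2  4.8] w 0.0239
rows [-0.002 -0.004  0.   ] [ 0.001  0.001 -0.   ] dist 1.4344757973003082
```

View pics/s11.png

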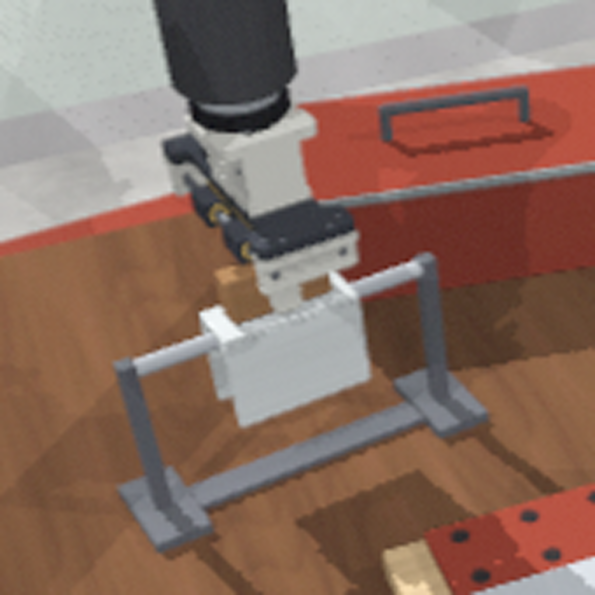

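The bridge is on the bar, and the vertical force has reversed to +4.8 N. I'll release slowly.

```bash
python3 -m inch '.7 0 0 -.002 0 0 0;.65 0 0 -.002 0 0 0;.6 0 0 -.002 0 0 0;.5 0 0 -.002 0 0 0;.4 0 0 -.002 0 0 0;.4 0 0 -.002 0 0 0' 10
python3 - <<'E'
from h import *
goal([.481,.3947,.169],-171.2)
s,f=grab('wrist'); save(f,'w12.png')
E
```

```text
t: 20.35
eef_pos: [0.4803, 0.3958, 0.1683]
ee_rot: [-3.141, -0.0, -2.988]
force: [-0.3, 0.7, 0.1]
width: 0.0508
t 20.35 at [0.4803 0.3958 0.1683] [-179.99   -0.   -171.22] F [-0.3  0.7  0.1] w 0.0508
rows [-0.002 -0.004 -0.002] [-0. -0. -0.] dist 1.531974136754965
```

View pics/w12.png

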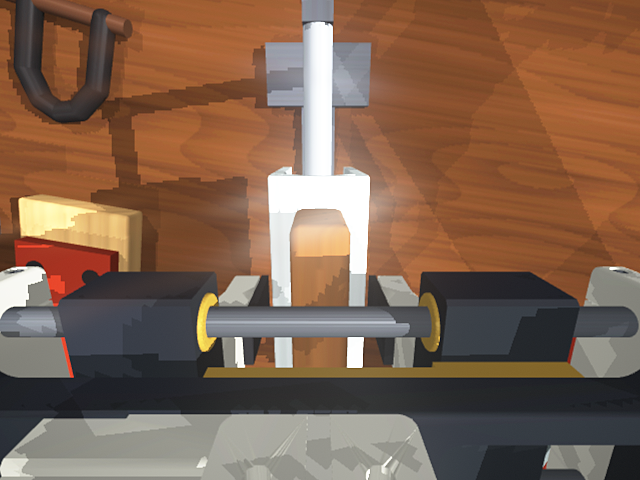

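The scraper stays upright with the fingers clear of it and F≈0. I'll open fully, lift straight up and back off.

```bash
python3 -m inch '0 0 0 0 0 0 0;0 0 0 0 0 0 0;0 0 0 0 0 0 0;0 0 0 0 0 0 0;0 0 0 -.05 0 0 0;0 0 0 -.15 0 0 0;0 0 0 -.25 0 0 0;0 0 0 -.35 0 0 0;0 0 0 -.45 0 0 0;0 0 0 -.45 0 0 0;0 0 0 -.45 0 0 0;0 0 0 -.45 0 0 0'
python3 - <<'E'
from h import *
s,f=grab('side'); save(f,'s13.png');W=cloud(f);X,Y,Z=np.moveaxis(W,-1,0)
R,G,B=np.moveaxis(f['img'].astype(int),-1,0)
m=(Z>.19)&(Z<.22)&(Y>.3)&(Y<.47)&(X>.3)&(X<.66);p=W[m];print('grip top',m.sum(),rect(p[:,:2]),np.median(p[:,2]))
m=((R>B+8)&(R+G+B<330)&(Y<-.14)&(Y>-.29)&(X>.485)&(X<.71)&(Z>.005)).astype(np.uint8)
k,l,st,c=cv2.connectedComponentsWithStats(m)
for i in range(1,k):
    if st[i,4]>15: p=W[l==i]; print(np.round(c[i]),st[i,4],np.round(np.median(p,0),3))
s,f=grab('top'); save(f,'t13.png');W=cloud(f);X,Y,Z=np.moveaxis(W,-1,0)
s,f=grab('wrist'); save(f,'w13.png');W=cloud(f,s);X,Y,Z=np.moveaxis(W,-1,0)
m=(Z>.195)&(Z<.215)&(Y>.3)&(Y<.47)&(X>.3)&(X<.66);p=W[m];print('w grip top',m.sum(),rect(p[:,:2]) if m.sum()>5 else '',np.median(p[:,2]))
print(arm.get_state()['force'],arm.get_state()['width'])
E
```

```text
t: 21.6
eef_pos: [0.4798, 0.3955, 0.3023]
ee_rot: [-3.141, -0.001, -2.989]
force: [0.6, -0.3, -0.3]
width: 0.0876
grip top 292 ((479.43292236328125, 396.53680419921875), (90.37918853759766, 28.82390022277832), 9.188361167907715) 0.20387430282331137
[366. 310.] 251 [ 0.624 -0.181  0.015]
[386. 316.] 118 [ 0.66  -0.211  0.013]
[340. 332.] 130 [ 0.543 -0.204  0.013]
[325. 337.] 118 [ 0.507 -0.203  0.014]
w grip top 3136 ((479.421142578125, 396.3282470703125), (89.11186218261719, 23.993160247802734), 8.813785552978516) 0.2039158087095079
[ 0.32504908 -0.26488009 -0.50604734] 0.08774164001336711
```

View pics/s13.png

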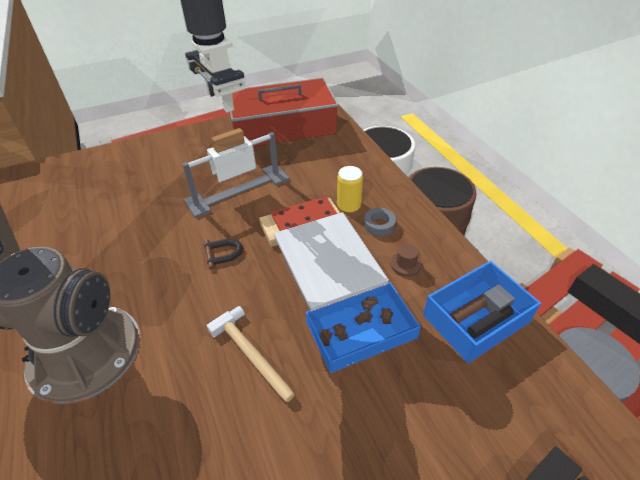

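View pics/w13.png

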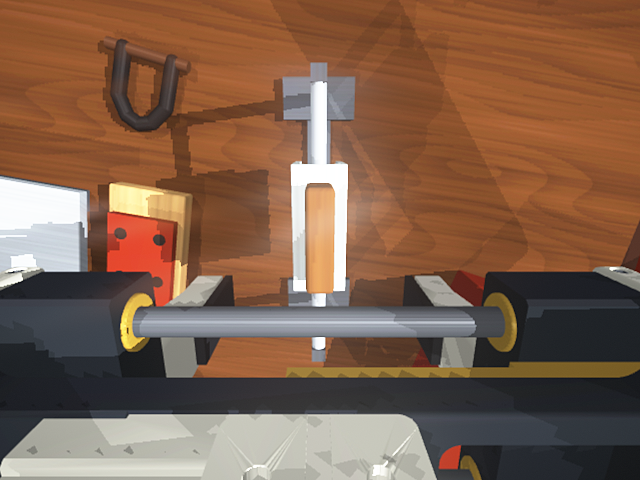

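Run:
```python
from h import *
print(arm.job_done())
```

```text
the job is handed in; nothing more can be done
None
```

I swept all five flakes into the catch tray with the scraper, in two strokes. I then hung the scraper astride the rail bar, let go, lifted clear and handed the job in at about 21.8 s. No verdict was reported.

- **Flakes:** in the last side view all five lie flat in the tray, with measured tops 13–15 mm above the bench. The image code counted four patches because two touching flakes merged into one; the enlarged picture, taken before the hang, shows five.
- **Scraper:** the top of its grip is level at 204 mm, which puts the underside of the bridge on the bar. It sits about 2–3 mm off the bar axis sideways (limit 12 mm) and within a few mm of the bar's middle.
- **Robot:** the gripper is open, about 100 mm above the scraper, with no meaningful force on it.
- **Bystanders:** the hammer, shackle, bearing, can and bush look unmoved in the side view, but I did not measure them again.

The measurements agreed with each other to about 2–3 mm, and no check failed.

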